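Set up the pH electrode over the stirred dish

TASK

Set the stirrer up for a pH measurement: slide the white porcelain dish along the stirrer's top, without lifting or tipping it, onto the middle ring mark under the electrode holder. Then take the pH electrode out of its storage tube, lower it gently through the upper and then the lower guide ring of the holder without knocking its glass tip on the dish, and finish while still holding it there upright, its tip hanging 1 to 2 cm above the floor of the dish and touching nothing, so that I can tighten the two clamp screws. Leave everything else on the bench where it stands.

Things in the scene. Friction and masses are not known exactly. Their poses are not given: they have to be found in the camera images.
- stirrer: Fixed three-place magnetic stirrer, a low white box 190 (x) x 400 (y) x 25 mm high with a flat dark glass top; origin at the centre of its underside, x towards its rear (away from the robot at yaw 0), y along its length. Three places, each a printed white ring 104 mm across, lie in a row along its y at -125, 0 and +125 mm (x = 0). Knobs on its front face (x = -95 to -105 mm) stay below 21 mm.
- mark_mid (a point): Centre of the middle place, on the stirrer's top, 25 mm above the bench, straight below the guide rings; axes as stirrer.
- guide_upper (a point): Centre of the mouth (top) of the upper orange guide ring, 144 mm above the bench; axes as stirrer. Both rings are alike, rigid, and share one vertical axis: 17 mm tall, 16 mm bore in the lower 12 mm, flaring above that to 28 mm at the mouth; outer diameter 24 mm, 33 mm at the mouth. On each a clamp screw stands out to 28 mm from the axis towards +y.
- rod_top (a point): Top of the 12 mm steel support rod that stands on the stirrer 80 mm behind (+x) the guide rings' axis, 270 mm above the bench. Two clamp heads (30 mm blocks) on it carry level arms 8 mm thick that reach forward to the two guide rings.
- guide_lower (a point): Centre of the mouth (top) of the lower orange guide ring, 97 mm above the bench, 47 mm straight below the upper mouth; its lower end is 80 mm above the bench, 10 mm above the rim of the dish.
- dish: Loose white porcelain casserole (about 0.25 kg) standing at the start on the left or right outer place of the stirrer; 84 mm across its rim, 45 mm tall, foot 60 mm across, wall 4 mm, open at the top; origin at the centre of its underside. A straight level handle points along its -x (roughly to the robot), 14 mm wide, 10 mm high, out to 136 mm from its axis. It slides with 1 to 4 N.
- dish_handle (a point): Point to grip the dish's handle: on the handle's centre line, 105 mm out from the dish's axis along its -x and 38 mm above its underside (63 mm above the bench when it stands on the stirrer).
- dish_floor (a point): Centre of the dish's inner floor, 5 mm above its underside.
- electrode: Loose wireless pH electrode (about 0.09 kg), upright: dark blue round shaft 12 mm in diameter with a rounded glass tip, 120 mm long, below a white round head 24 mm in diameter and 55 mm tall with a green band; origin at the tip, z up along the shaft. It starts hanging in the storage tube with the underside of its head on the tube's rim.
- electrode_tip (a point): Lowest point of the electrode's glass tip.
- electrode_head (a point): Point on the electrode's axis at the height to grip it, 150 mm above the tip (25 mm below the top of the head).
- electrode_shoulder (a point): Point on the electrode's axis at the underside of its head, 120 mm above the tip.
- storage_tube: Fixed upright grey storage tube on a dark weighted foot 80 mm across, at the left or right of the stirrer; outer diameter 28 mm, bore 19 mm, rim 135 mm above the bench; origin at the centre of its underside.
- stir_bar: Loose white stirring bar lying in the dish, 7 mm thick, 30 mm long; it may roll about in the dish. Leave it in there.
- bottle: Loose capped glass bottle, 56 mm across and 100 mm tall, standing on the outer place of the stirrer that the dish does not have; leave it alone. Origin at the centre of its underside.
- tip_box: Loose red box of pipette tips, 120 x 82 x 70 mm tall, on the other side of the stirrer from the storage tube; leave it alone. Origin at the centre of its underside.
- tube_rack: Loose purple tube rack, 105 x 150 x 39 mm tall, at the back left; leave it alone. Origin at the centre of its underside.
- wash_bottle: Loose white wash bottle with a red spout, 66 mm across and 200 mm tall, at the back right; leave it alone. Origin at the centre of its underside.
- timer: Loose yellow bench timer, 62 x 75 x 20 mm tall, at the front right; leave it alone. Origin at the centre of its underside.
- gel_comb: Loose blue gel comb lying flat, about 40 x 130 x 6 mm tall, behind the stirrer; leave it alone. Origin on its underside.
There are look-alikes about, which are no part of the job. Leave any green look-alike of the dish alone.

How it is judged:
By the outcome, as a careful person would: the job done as asked, in the order asked, and still so for the second after the job is handed in, while the arm keeps its last pose, push and grip.
It also fails if it takes over 64 s, if anything falls off the work surface, if the arm or the gripper's body presses on something with over 40 N, if the wrist force passes 120 N, or if a joint passes its speed limit or range.

ROBOT

A 6-joint arm with a two-finger parallel gripper is mounted at the origin on the work surface. World frame = base frame: x ahead of the robot, y to its left, z up, the work surface at z = 0. Lengths are in m, angles in rad, forces in N, time in s.
With the tool pointing down it reaches from about 0.35 to 0.775 m from the base axis. Payload 5.5 kg.
Tool frame: the origin (TCP) lies between the finger pads; the fingertips stand env.nose_length ahead of it and the grasp point (between the pads) lies 8 mm behind it (env.nose_length is the distance from the TCP to the fingertips, in m); z points along the fingers, y is the direction in which the jaws open and shut (so a half turn about z gives the same grasp; the last joint's range is limited). The gripper opens to 85 mm and grips with 20 to 120 N. Pads are 22 mm wide; open, the fingers measure 114 mm over their backs; the gripper's body (76 mm by 85 mm) begins 54 mm behind the grasp point. The pads swing forward as they close: fully open they stand 13 mm farther back than shut.
Start: joints at [-1.391, 0.313, 0.046, 1.304, 0, 1.431], TCP at [0.181, -0.546, 0.242] pointing down, gripper open.
Joint ranges: [-2.76, 2.76], [-0.86, 1.69], [-1.03, 1.26], [-2.2, 2.34], [-1.47, 1.5], [-3.14, 3.14]. Speed limits (rad/s): [2.57, 2.57, 3.14, 3.14, 3.14, 3.14].

INTERFACE

Orientations are given as a unit quaternion [w, x, y, z].
In Python, from workcell import env gives the robot as it stands. The module is installed in compiled form; this text tells all that it offers.
- The arm moves only by the shell command python3 -m creep 'ROWS' [FORCE]. ROWS is a JSON object of lists of equal length, an entry for each row: "hand": the finger opening in mm, from 0 to 85.4; "delta_pos": the shift along the tool's x, y, z scaled (see below), a list of three; "turn": the turn about the tool's z scaled (see below). In form: {"hand": [hand, ...], "delta_pos": [[dx, dy, dz], ...], "turn": [turn, ...]}. A call has exactly 5 rows; each row shifts and turns the commanded pose from where the row before left it, along the tool's axes as they then stand; what a row does not reach is not made up. The controller multiplies each number of a shift by 0.8 m and each number of a turn by 5 degrees. A row lasts 1/12 s, in which the tool goes at most 41.7 mm and 7.16 degrees, less where a joint would pass 70% of its speed; a pose out of reach is approached as far as the arm can. A call with a number of a shift or a turn outside -1 to 1 is refused whole. A call with a gripper value outside its range is refused whole. The fingers move at their own pace and stop on an object; FORCE is the grip in N (left out, the last holds). Time passes only in rows, so rows that do not move let the fingers close, or fill a call up. It gives the time, the measured TCP pose, the force and the opening at its end, in the units of the state.
- env.get_state(): the state, without advancing time (a new reading comes with each control period).
- env.read_camera(name): name is "scene" or "top"; returns a dict with "pixels" (480x640x3 uint8, red, green, blue), "depth" (480x640 float32, m along the optical axis (not along the pixel's ray), 0 where there is no reading), "fx", "fy", "cx", "cy" (pixels), "D" ([k1, k2, p1, p2, k3] as OpenCV has them; the pictures are not rectified), "origin" and "orientation" of the camera in the world. Camera axes: x right, y down, z forward; pixel columns grow to the right and rows downward; lengths in m; the calibration is good to about 2 mm. A picture is of the moment at which its call begins.
- env.hand_in(): hands the job in, once; it reports no verdict.
Trained networks look in the newest picture that a camera, given by its name, has taken for a name from the list of things; names that differ only in an ending like _2 or _b are one class to them, and where a whole thing is asked for, a point or a joint stands for the part that bears it (a point fixed in the world has none). Each returns a list of dicts, best first, with "score" (0 to 1); they miss things now and then, are a little off and sometimes report something else, mostly with a low value. They report only what shows in the picture. A call takes as long as a camera call. They do not tell look-alikes from the thing itself.
- env.find_in(camera, target): "location" ([row, column] in pixels, amid what is visible of it).
- env.pinpoint(camera, target): "location" ([row, column] in pixels: a listed point, or the origin of a listed thing).
The state is a dict: "clock": time; "joint_pos": joint angles; "qvel": joint speeds; "tau": joint torques, N m; "tcp_pos": TCP position; "orientation": TCP orientation; "wrist_force": force on the tool from outside, world axes, zero at the start; "ft_torque": the same for the moment, N m; "finger_gap": finger opening in m.
Only numpy, scipy, OpenCV 4.12 (cv2) and the standard library are available. Lean on these libraries where they do the work, as an engineer would, in place of code of your own. Each camera call takes 0.05 s, during which the arm holds its last target.

## Working session

There is one attempt and no reset: what is moved stays moved. The work goes in short steps, Python scripts to look and compute and a shell command to move; the robot and the scene stay as the last step left them, time stands still between calls to the robot, and variables do not carry over. Pictures are saved under pics/ and viewed, and the job is handed in when it is done.

```bash
mkdir -p pics; cat > h.py <<'E'
import numpy as np, cv2
from workcell import env
from scipy.spatial.transform import Rotation as R
def Rq(q): return R.from_quat([q[1],q[2],q[3],q[0]])
def shot(n):
    c=env.read_camera(n); return c
def save(c,name,crop=None,scale=1):
    im=c["pixels"][:,:,::-1]
    if crop: r0,r1,c0,c1=crop; im=im[r0:r1,c0:c1]
    if scale!=1: im=cv2.resize(im,None,fx=scale,fy=scale,interpolation=cv2.INTER_CUBIC)
    cv2.imwrite("pics/"+name,im)
def ray(c,rc):
    K=np.array([[c["fx"],0,c["cx"]],[0,c["fy"],c["cy"]],[0,0,1.]])
    p=cv2.undistortPoints(np.array([[[rc[1],rc[0]]]],float),K,np.array(c["D"],float))[0,0]
    return np.array([p[0],p[1],1.])
def atz(c,rc,z):
    d=Rq(c["orientation"]).apply(ray(c,rc)); o=np.array(c["origin"]); return o+d*(z-o[2])/d[2]
def cloud(c):
    K=np.array([[c["fx"],0,c["cx"]],[0,c["fy"],c["cy"]],[0,0,1.]])
    v,u=np.mgrid[0:480,0:640]
    p=cv2.undistortPoints(np.stack([u.ravel(),v.ravel()],1).astype(float)[:,None],K,np.array(c["D"],float))[:,0]
    d=c["depth"].ravel().astype(float)
    P=np.c_[p*d[:,None],d]
    W=Rq(c["orientation"]).apply(P)+np.array(c["origin"])
    W[d==0]=np.nan
    return W.reshape(480,640,3)
def proj(c,X):
    K=np.array([[c["fx"],0,c["cx"]],[0,c["fy"],c["cy"]],[0,0,1.]])
    Xc=Rq(c["orientation"]).inv().apply(np.atleast_2d(X)-np.array(c["origin"]))
    return cv2.projectPoints(Xc,np.zeros(3),np.zeros(3),K,np.array(c["D"],float))[0][:,0]
def tri(cs):  # list of (cam, rc)
    A=np.zeros((3,3));b=np.zeros(3)
    for c,rc in cs:
        d=Rq(c["orientation"]).apply(ray(c,rc));d/=np.linalg.norm(d);M=np.eye(3)-np.outer(d,d);A+=M;b+=M@np.array(c["origin"])
    return np.linalg.solve(A,b)
E
python3 - <<'E'
from h import *
print(env.nose_length, env.get_state())
hs=dict(stirrer=0,mark_mid=.025,guide_upper=.144,rod_top=.27,guide_lower=.097,dish=.025,dish_handle=.063,dish_floor=.03,electrode_head=.165,electrode_shoulder=.135,electrode=.015,storage_tube=0,bottle=.025,tip_box=0,tube_rack=0,wash_bottle=0,timer=0,gel_comb=0)
for n in("scene","top"):
    c=shot(n);save(c,n+"0.png");print(n,c["origin"],c["orientation"],c["fx"])
    for k,z in hs.items():
        for d in env.pinpoint(n,k)[:2]:
            print(k,round(d["score"],2),np.round(d["location"],1),np.round(atz(c,d["location"],z),4))
E
```

```text
0.011 {'clock': 0.0, 'joint_pos': array([-1.39057601e+00,  3.13995032e-01,  4.49754158e-02,  1.30358319e+00,
       -4.79177414e-05,  1.43119462e+00]), 'qvel': array([1.35879970e-05, 1.34028330e-03, 8.47800246e-04, 7.37832259e-04,
       1.76929377e-03, 5.89478540e-04]), 'tau': array([ 2.74124768e-04, -4.80630291e+01,  2.98532224e+01,  1.96036912e-02,
       -4.27125599e-05,  6.78099369e-06]), 'tcp_pos': array([ 0.180667  , -0.54536579,  0.24141044]), 'orientation': array([-9.02565389e-04,  9.87241050e-01,  1.59230312e-01, -4.22967996e-05]), 'wrist_force': array([ 0.43167993, -0.44403119,  0.01774874]), 'ft_torque': array([ 0.03469382, -0.03769688,  0.00490123]), 'finger_gap': 0.08532401728446322}
scene [ 1.47932912 -0.04715894  0.9469158 ] [-0.308738    0.65483331  0.62575956 -0.29034318] 532.1442083456626
stirrer 0.79 [298.7 333.8] [0.5747 0.0073 0.    ]
mark_mid 0.71 [288.5 337.5] [0.565  0.0166 0.025 ]
mark_mid 0.7 [270.  339.8] [0.4997 0.0261 0.025 ]
guide_upper 0.95 [251.  338.1] [0.5626 0.0166 0.144 ]
rod_top 0.65 [232.4 336.4] [0.6495 0.0064 0.27  ]
rod_top 0.57 [262.5 460.9]
[... 2125 characters left out ...]
 0.135 ]
electrode 0.53 [291.6 451.8] [ 0.4423 -0.3192  0.015 ]
electrode 0.43 [288.1 467. ] [ 0.4496 -0.3565  0.015 ]
storage_tube 0.83 [297.3 448.6] [ 0.4306 -0.314   0.    ]
storage_tube 0.41 [248.9 361.5] [ 0.557  -0.1084  0.    ]
bottle 0.6 [246.1 257.7] [0.5663 0.145  0.025 ]
tip_box 0.58 [295.7 172.5] [0.4553 0.3543 0.    ]
tube_rack 0.96 [215.4 160.2] [0.6584 0.3925 0.    ]
tube_rack 0.28 [283.5 469.3] [ 0.4626 -0.3674  0.    ]
wash_bottle 0.59 [213.8 481.6] [ 0.638 -0.415  0.   ]
wash_bottle 0.47 [178.7 309.3] [0.7443 0.0164 0.    ]
timer 0.93 [330.5 412.7] [ 0.354  -0.2214  0.    ]
timer 0.29 [300.4 173.9] [0.4438 0.3505 0.    ]
gel_comb 0.73 [168.9 338.3] [ 0.7687 -0.0587  0.    ]
```

View pics/scene0.png

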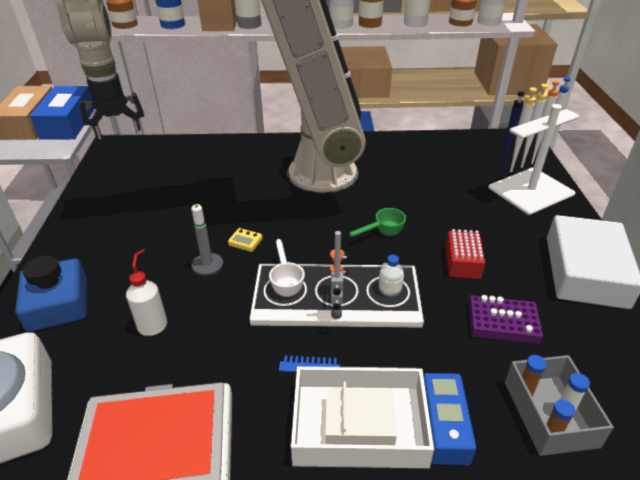

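View pics/top0.png

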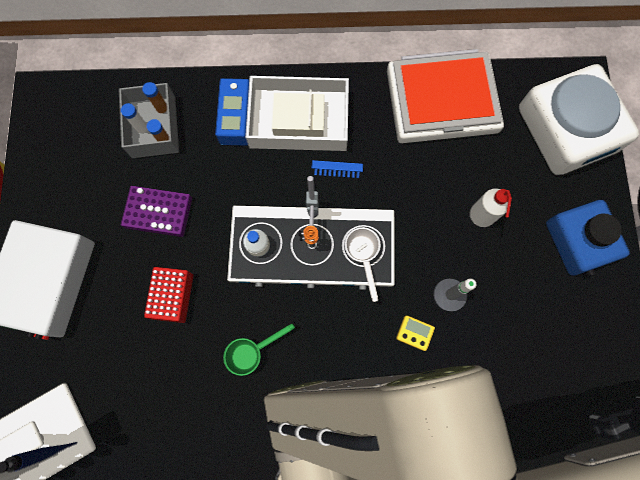

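```bash
python3 - <<'E'
from h import *
for n,cr in(("scene",(190,370,150,440)),("top",(150,350,220,510))):
    c=shot(n);save(c,n+"0z.png",cr,2.7)
    np.savez(n+"0.npz",**{k:np.array(v) for k,v in c.items()})
    W=cloud(c)
    im=c["pixels"].astype(int)
    z=W[...,2]
    def box(x0,x1,y0,y1,z0,z1):
        m=(W[...,0]>x0)&(W[...,0]<x1)&(W[...,1]>y0)&(W[...,1]<y1)&(z>z0)&(z<z1);return m
    m=box(.35,.5,-.4,-.27,.17,.21);print(n,"head top",m.sum(),np.round(np.median(W[m],0),4),np.round(W[m].min(0),4),np.round(W[m].max(0),4))
    m=box(.5,.62,-.18,-.05,.06,.08);P=W[m];print("dish rim",m.sum())
    if len(P)>10:
        A=np.c_[2*P[:,:2],np.ones(len(P))];s=np.linalg.lstsq(A,(P[:,:2]**2).sum(1),rcond=None)[0];print(s[:2],np.sqrt(s[2]+s[0]**2+s[1]**2),np.median(P[:,2]))
    m=box(.4,.50,-.18,-.06,.055,.08);P=W[m];print("handle",m.sum())
    if len(P)>5:
        a=np.polyfit(P[:,0],P[:,1],1);print(a,np.polyval(a,[.42,.45,.47]),P[:,0].min(),np.median(P[:,2]))
    m=box(.52,.62,-.02,.05,.13,.155);print("ring",m.sum(),np.round(np.median(W[m],0),4) if m.sum() else"", np.round(W[m].min(0),4),np.round(W[m].max(0),4))
E
```

```text
scene head top 99 [ 0.4433 -0.3142  0.1841] [ 0.4251 -0.3283  0.1701] [ 0.4516 -0.3042  0.1928]
dish rim 293
[ 0.55355031 -0.10620582] 0.03960192155355018 0.06664207122077448
handle 121
[ 0.17427654 -0.20349907] [-0.13030292 -0.12507462 -0.12158909] 0.4202251957700165 0.06631829638925058
ring 80 [0.5689 0.022  0.1387] [ 0.5533 -0.0023  0.1308] [0.5808 0.0394 0.1449]
top head top 124 [ 0.4352 -0.3139  0.189 ] [ 0.4247 -0.3292  0.1704] [ 0.4467 -0.3045  0.1952]
dish rim 278
[ 0.55086889 -0.10593633] 0.04015512805700668 0.06867393525108556
handle 215
[ 0.17793467 -0.2040645 ] [-0.12933194 -0.1239939  -0.1204352 ] 0.41958651242400313 0.06764831378247438
ring 202 [0.5746 0.0126 0.1402] [ 0.551  -0.0011  0.1303] [0.6199 0.0394 0.1487]
```

View zooms.

View pics/scene0z.png

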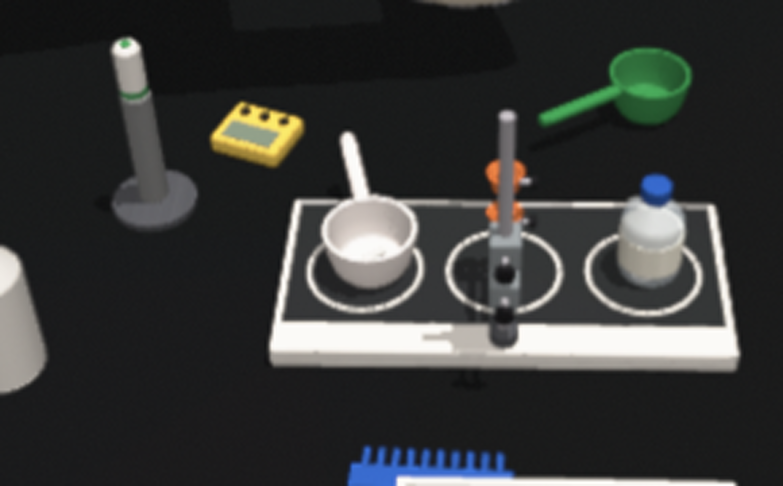

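View pics/top0z.png

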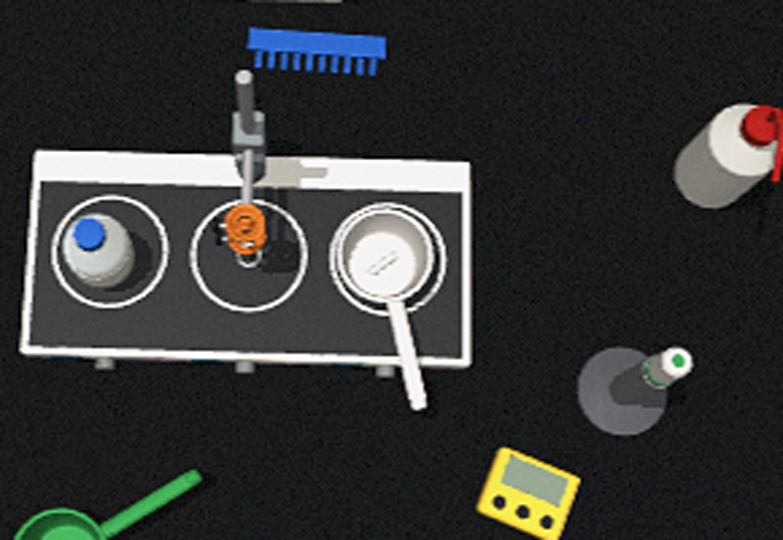

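```bash
python3 - <<'E'
import numpy as np
from h import *
def load(n):
    d=np.load(n+"0.npz");return {k:(d[k] if d[k].ndim else d[k].item()) for k in d}
for n in("scene","top"):
    c=load(n);W=cloud(c)
    m=(W[...,2]>.018)&(W[...,2]<.032)&(W[...,0]>.4)&(W[...,0]<.72)&(W[...,1]>-.25)&(W[...,1]<.28)
    P=W[m][:,:2].astype(np.float32)
    (cx,cy),(w,h),a=cv2.minAreaRect(P);print(n,m.sum(),cx,cy,w,h,a, np.median(W[m][:,2]))
    # orange pixels
    hsv=cv2.cvtColor(c["pixels"],cv2.COLOR_RGB2HSV)
    o=((hsv[...,0]<18)&(hsv[...,1]>150)&(hsv[...,2]>120))
    o[:200]=0;o[290:]=0;o[:,:290]=0;o[:,370:]=0
    ys,xs=np.nonzero(o);print("orange",o.sum(),ys.min(),ys.max(),xs.min(),xs.max())
    Q=W[o];Q=Q[~np.isnan(Q).any(1)]
    for lo,hi in((.075,.09),(.09,.1),(.125,.138),(.138,.15)):
        q=Q[(Q[:,2]>lo)&(Q[:,2]<hi)];
        if len(q):print(lo,len(q),np.round(q.mean(0),4),np.round(q.min(0),4),np.round(q.max(0),4))
E
```

```text
scene 7226 0.5665811896324158 0.013536661863327026 0.40038973093032837 0.19929133355617523 86.50157928466797 0.02327244897548114
orange 87 250 270 330 344
0.075 2 [0.5641 0.0052 0.0878] [0.5639 0.0052 0.086 ] [0.5643 0.0053 0.0897]
0.09 27 [0.5657 0.011  0.0941] [ 0.5549 -0.0021  0.0902] [0.5777 0.0264 0.0983]
0.125 10 [0.5697 0.0078 0.1356] [0.5551 0.0022 0.1315] [0.5769 0.0228 0.1379]
0.138 34 [0.5657 0.0125 0.1411] [ 0.5565 -0.0023  0.138 ] [0.5782 0.0277 0.1445]
top 10709 0.5623829364776611 0.013173848390579224 0.39973658323287964 0.2007286548614502 86.60128784179688 0.025027816453092377
orange 207 226 243 303 318
0.075 2 [0.5773 0.0102 0.0865] [0.5752 0.0091 0.085 ] [0.5793 0.0113 0.088 ]
0.09 66 [0.5666 0.0132 0.0951] [ 0.5529 -0.0024  0.0901] [0.583  0.0275 0.0999]
0.125 11 [0.5719 0.0096 0.1353] [0.5645 0.0036 0.127 ] [0.5762 0.0214 0.1379]
0.138 110 [0.568  0.0138 0.1427] [ 0.551  -0.001   0.1381] [0.5819 0.0278 0.1487]
```

```bash
cat >> h.py <<'E'
def go(t,head=None):
    s=env.get_state();M=Rq(s["orientation"]).as_matrix();p=np.array(s["tcp_pos"])
    hd=np.degrees(np.arctan2(M[1,0],M[0,0]))
    print("t",round(s["clock"],2),"tcp",np.round(p,4),"heading",round(hd,2),"tilt",round(np.degrees(np.arccos(-M[2,2])),2),"F",np.round(s["wrist_force"],1),"gap",round(s["finger_gap"],4))
    if t is not None:
        d=np.array(t)-p; print("total units in tool axes now:",np.round(M.T@d/.8,4),"world mm",np.round(d*1e3,1))
    if head is not None:
        print("turn units",round((hd-head)/5,3))
        if t is not None:
            a=np.radians(head);N=np.array([[np.cos(a),np.sin(a),0],[np.sin(a),-np.cos(a),0],[0,0,-1]]).T
            N=np.array([[np.cos(a),np.sin(a),0],[np.sin(a),-np.cos(a),0],[0,0,-1]])
            print("units in axes after turn",np.round(N@d/.8,4))
E
python3 -m creep '{"hand":[85,85,85,85,85],"delta_pos":[[0.0322,-0.0263,0],[0.0322,-0.0263,0],[0.0322,-0.0263,0],[0.0322,-0.0263,0],[0.0322,-0.0263,0]],"turn":[0,0,0,0,0]}'
python3 -m creep '{"hand":[85,85,85,85,85],"delta_pos":[[0.0322,-0.0263,0],[0.0322,-0.0263,0],[0.0322,-0.0263,0],[0.0322,-0.0263,0],[0.0322,-0.0263,0]],"turn":[0,0,0,0,0]}'
python3 -c "
from h import *
go([.449,-.1247,.055],10)"
```

```text
clock: 2.42
tcp_pos: [0.2704, -0.4043, 0.2423]
orientation: [0.0, 0.987, 0.159, 0.0]
wrist_force: [0.4, 0.3, -0.0]
finger_gap: 0.0851
clock: 2.83
tcp_pos: [0.3597, -0.2638, 0.2426]
orientation: [0.0, 0.987, 0.159, 0.0]
wrist_force: [0.7, -0.3, -0.5]
finger_gap: 0.0849
t 2.83 tcp [ 0.3597 -0.2638  0.2426] heading 18.31 tilt 0.05 F [ 0.7 -0.3 -0.5] gap 0.0849
total units in tool axes now: [ 0.1604 -0.1302  0.2344] world mm [  89.3  139.1 -187.6]
turn units 1.661
units in axes after turn [ 0.1401 -0.1518  0.2344]
```

```bash

python3 -m creep '{"hand":[85,85,85,85,85],"delta_pos":[[0.032,-0.026,0],[0.032,-0.026,0],[0.032,-0.026,0],[0.032,-0.026,0],[0.032,-0.026,0]],"turn":[0,0,0,0,0]}'
python3 -m creep '{"hand":[50,50,50,50,50],"delta_pos":[[0,0,0.03],[0,0,0.03],[0,0,0.03],[0,0,0.03],[0,0,0]],"turn":[0.83,0.83,0,0,0]}'
python3 - <<'E'
from h import *
go([.449,-.1247,.055],10)
for n,cr in(("scene",(190,340,200,400)),("top",(200,340,290,480))):
    c=shot(n);save(c,n+"1z.png",cr,3)
E
```

```text
clock: 3.25
tcp_pos: [0.4486, -0.1247, 0.2426]
orientation: [0.0, 0.987, 0.159, 0.0]
wrist_force: [-0.2, -0.1, -0.2]
finger_gap: 0.0847
clock: 3.67
tcp_pos: [0.4452, -0.1247, 0.1423]
orientation: [-0.002, 0.996, 0.088, -0.003]
wrist_force: [-0.7, 0.5, 0.4]
finger_gap: 0.05
t 3.67 tcp [ 0.4452 -0.1247  0.1423] heading 10.05 tilt 0.42 F [-0.7  0.5  0.4] gap 0.05
total units in tool axes now: [0.0053 0.0013 0.1091] world mm [  3.8  -0.  -87.3]
turn units 0.01
units in axes after turn [0.0047 0.0009 0.1091]
```

View pics/scene1z.png

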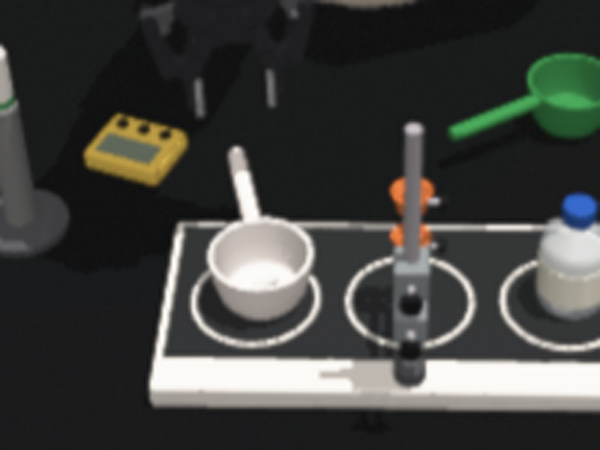

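View pics/top1z.png

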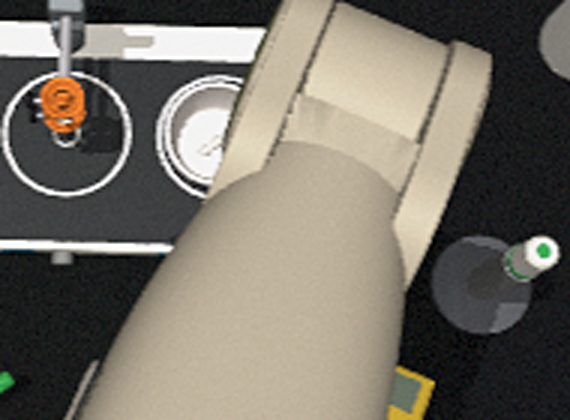

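```bash

python3 -m creep '{"hand":[45,45,45,45,45],"delta_pos":[[0,0,0],[0,0,0.03],[0,0,0.03],[0,0,0.025],[0,0,0.012]],"turn":[0,0,0,0,0]}'
python3 -m creep '{"hand":[45,45,45,45,45],"delta_pos":[[0,0,0.006],[0,0,0.006],[0,0,0],[0,0,0],[0,0,0]],"turn":[0,0,0,0,0]}'
python3 - <<'E'
from h import *
go([.449,-.1247,.055],10)
E
```

```text
clock: 4.18
tcp_pos: [0.4481, -0.1265, 0.0684]
orientation: [0.0, 0.996, 0.087, 0.0]
wrist_force: [-0.4, -0.4, 0.9]
finger_gap: 0.045
clock: 4.6
tcp_pos: [0.4488, -0.1266, 0.0601]
orientation: [0.001, 0.996, 0.087, 0.001]
wrist_force: [-1.0, 0.2, 0.3]
finger_gap: 0.0454
t 4.6 tcp [ 0.4488 -0.1266  0.0601] heading 10.02 tilt 0.11 F [-1.   0.2  0.3] gap 0.0454
total units in tool axes now: [ 0.0007 -0.0023  0.0064] world mm [ 0.2  1.9 -5.1]
turn units 0.004
units in axes after turn [ 0.0007 -0.0023  0.0064]
```

```bash

python3 -m creep '{"hand":[45,45,45,35,25],"delta_pos":[[0,-0.0023,0.0064],[0,0,0],[0,0,0],[0,0,0],[0,0,0]],"turn":[0,0,0,0,0]}' 30
python3 -m creep '{"hand":[20,16,12,8,5],"delta_pos":[[0,0,0],[0,0,0],[0,0,0],[0,0,0],[0,0,0]],"turn":[0,0,0,0,0]}' 40
python3 -m creep '{"hand":[5,5,5,5,5],"delta_pos":[[0,0,0],[0,0,0],[0,0,0],[0,0,0],[0,0,0]],"turn":[0,0,0,0,0]}' 40
python3 - <<'E'
from h import *
go([.449,-.1247,.055],10)
c=shot("scene");save(c,"scene2.png",(190,340,200,400),3)
W=cloud(c);z=W[...,2]
m=(W[...,0]>.5)&(W[...,0]<.62)&(W[...,1]>-.18)&(W[...,1]<-.05)&(z>.06)&(z<.08);P=W[m]
A=np.c_[2*P[:,:2],np.ones(len(P))];s=np.linalg.lstsq(A,(P[:,:2]**2).sum(1),rcond=None)[0];print(s[:2],np.sqrt(s[2]+s[0]**2+s[1]**2),np.median(P[:,2]))
E
```

```text
clock: 5.02
tcp_pos: [0.4477, -0.1244, 0.0541]
orientation: [0.0, 0.996, 0.087, 0.0]
wrist_force: [0.2, -0.5, 1.3]
finger_gap: 0.0251
clock: 5.43
tcp_pos: [0.4476, -0.1243, 0.054]
orientation: [-0.0, 0.996, 0.087, 0.0]
wrist_force: [0.3, 1.2, 0.6]
finger_gap: 0.0129
clock: 5.85
tcp_pos: [0.4476, -0.1243, 0.0539]
orientation: [-0.0, 0.996, 0.087, -0.0]
wrist_force: [0.1, 1.6, 1.2]
finger_gap: 0.0131
t 5.85 tcp [ 0.4476 -0.1243  0.0539] heading 10.03 tilt 0.01 F [0.1 1.6 1.2] gap 0.0131
total units in tool axes now: [ 0.0016  0.0008 -0.0013] world mm [ 1.4 -0.4  1.1]
turn units 0.006
units in axes after turn [ 0.0016  0.0008 -0.0013]
[ 0.55349443 -0.10645692] 0.03998295208503347 0.06643825594179809
```

View pics/scene2.png

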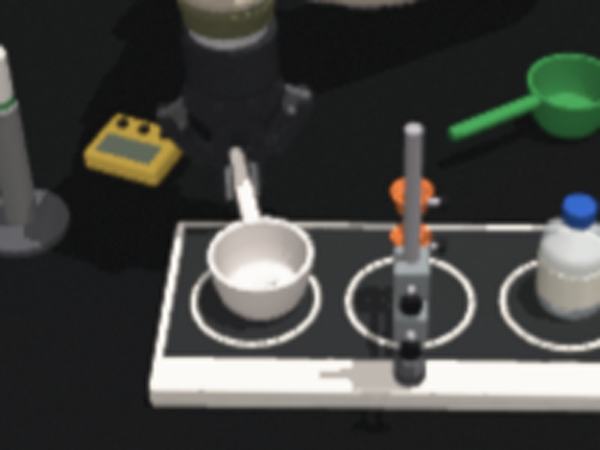

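```bash
python3 - <<'E'
from h import *
from scipy.optimize import least_squares
def load(n):
    d=np.load(n+"0.npz");return {k:(d[k] if d[k].ndim else d[k].item()) for k in d}
for n in("scene","top"):
    c=load(n);im=c["pixels"].astype(int).min(2)
    v,u=np.mgrid[200:330,220:430]
    K=np.array([[c["fx"],0,c["cx"]],[0,c["fy"],c["cy"]],[0,0,1.]])
    p=cv2.undistortPoints(np.stack([u.ravel(),v.ravel()],1).astype(float)[:,None],K,np.array(c["D"],float))[:,0]
    d=Rq(c["orientation"]).apply(np.c_[p,np.ones(len(p))]);o=np.array(c["origin"])
    X=o+d*((.025-o[2])/d[:,2])[:,None]
    w=im[v.ravel(),u.ravel()].astype(float)
    for cen in([.564,.013],[.57,.137]):
        cen=np.array(cen)
        for _ in range(8):
            q=X[:,:2]-cen;r=np.hypot(*q.T)
            m=(r>.045)&(r<.058)&(w>110)
            if cen[1]<.1: pass
            f=least_squares(lambda s:np.hypot(X[m,0]-s[0],X[m,1]-s[1])-s[2],[*cen,.051],loss="soft_l1",f_scale=.001)
            cen=f.x[:2]
        print(n,cen,f.x[2],m.sum())
E
```

```text
scene [0.56883378 0.01323787] 0.05008085883857847 259
scene [0.57568836 0.13797475] 0.05047439929116443 321
top [0.56780153 0.01399964] 0.05023468532979185 296
top [0.57510921 0.13886113] 0.050150738854680806 285
```

```bash

python3 -m creep '{"hand":[5,5,5,5,5],"delta_pos":[[0.001,-0.003,0],[0.0022,-0.007,0],[0.0023,-0.0073,0],[0.0023,-0.0073,0],[0.0023,-0.0073,0]],"turn":[0,0,0,0,0]}' 50
python3 -m creep '{"hand":[5,5,5,5,5],"delta_pos":[[0.0023,-0.0073,0],[0.0023,-0.0073,0],[0.0023,-0.0073,0],[0.0023,-0.0073,0],[0.0023,-0.0073,0]],"turn":[0,0,0,0,0]}' 50
python3 -m creep '{"hand":[5,5,5,5,5],"delta_pos":[[0.0023,-0.0073,0],[0.0023,-0.0073,0],[0.0023,-0.0073,0],[0.0023,-0.0073,0],[0.0023,-0.0073,0]],"turn":[0,0,0,0,0]}' 50
python3 - <<'E'
from h import *
go([.4476+.0161,-.1243+.1198,.0539],10)
E
```

```text
clock: 6.32
tcp_pos: [0.4515, -0.0975, 0.0541]
orientation: [0.0, 0.996, 0.087, 0.0]
wrist_force: [-1.2, -2.6, 0.6]
finger_gap: 0.0128
clock: 6.73
tcp_pos: [0.4552, -0.0669, 0.054]
orientation: [0.0, 0.996, 0.087, 0.0]
wrist_force: [-1.1, -4.0, 1.3]
finger_gap: 0.0132
clock: 7.15
tcp_pos: [0.4592, -0.0366, 0.054]
orientation: [0.0, 0.996, 0.087, -0.0]
wrist_force: [-0.3, -2.8, 1.3]
finger_gap: 0.0129
t 7.15 tcp [ 0.4592 -0.0366  0.054 ] heading 10.02 tilt 0.01 F [-0.3 -2.8  1.3] gap 0.0129
total units in tool axes now: [ 0.0126 -0.0385  0.0001] world mm [ 4.5 32.1 -0.1]
turn units 0.004
units in axes after turn [ 0.0126 -0.0385  0.0001]
```

```bash

python3 -m creep '{"hand":[5,5,5,5,5],"delta_pos":[[0.0025,-0.0077,0],[0.0025,-0.0077,0],[0.0025,-0.0077,0],[0.0025,-0.0077,0],[0.0015,-0.005,0]],"turn":[0,0,0,0,0]}' 50
python3 -m creep '{"hand":[5,5,5,5,5],"delta_pos":[[0.001,-0.0026,0],[0,0,0],[0,0,0],[0,0,0],[0,0,0]],"turn":[0,0,0,0,0]}' 50
cat >> h.py <<'E'
def dishfit(c,off=None):
    W=cloud(c);z=W[...,2]
    hsv=cv2.cvtColor(c["pixels"],cv2.COLOR_RGB2HSV)
    m=(W[...,0]>.5)&(W[...,0]<.63)&(W[...,1]>-.05)&(W[...,1]<.08)&(z>.06)&(z<.078)&(hsv[...,1]<60)&(hsv[...,2]>110);P=W[m]
    s=np.median(P[:,:2],0)
    for _ in range(10):
        r=np.hypot(P[:,0]-s[0],P[:,1]-s[1]);k=abs(r-.040)<.006 if _>2 else r<.07
        A=np.c_[2*P[k,:2],np.ones(k.sum())];q=np.linalg.lstsq(A,(P[k,:2]**2).sum(1),rcond=None)[0];s=q[:2]
    print("dish",s,np.sqrt(q[2]+s@s),k.sum(),np.median(P[k,2]))
def ringfit(c,cen=(.568,.0136),arc=None):
    from scipy.optimize import least_squares
    im=c["pixels"].astype(int).min(2)
    v,u=np.mgrid[200:330,220:430]
    K=np.array([[c["fx"],0,c["cx"]],[0,c["fy"],c["cy"]],[0,0,1.]])
    p=cv2.undistortPoints(np.stack([u.ravel(),v.ravel()],1).astype(float)[:,None],K,np.array(c["D"],float))[:,0]
    d=Rq(c["orientation"]).apply(np.c_[p,np.ones(len(p))]);o=np.array(c["origin"])
    X=o+d*((.025-o[2])/d[:,2])[:,None]
    return X,im[v.ravel(),u.ravel()]
E
python3 - <<'E'
from h import *
go([.4476+.0161,-.1243+.1198,.0539],10)
for n,cr in(("scene",(200,340,250,430)),("top",(180,320,230,410))):
    c=shot(n);save(c,n+"3.png",cr,4);dishfit(c)
E
```

```text
clock: 7.57
tcp_pos: [0.4633, -0.0065, 0.054]
orientation: [-0.0, 0.996, 0.088, -0.0]
wrist_force: [-1.3, -3.0, 1.5]
finger_gap: 0.013
clock: 7.98
tcp_pos: [0.4638, -0.0048, 0.054]
orientation: [-0.001, 0.996, 0.088, 0.0]
wrist_force: [0.8, 1.6, 0.8]
finger_gap: 0.013
t 7.98 tcp [ 0.4638 -0.0048  0.054 ] heading 10.04 tilt 0.06 F [0.8 1.6 0.8] gap 0.013
total units in tool axes now: [-0.     -0.0004  0.0001] world mm [-0.1  0.3 -0.1]
turn units 0.009
units in axes after turn [-0.     -0.0004  0.0001]
dish [0.57098446 0.01278882] 0.03928895694565471 176 0.0669015784359836
dish [0. 0.] 0.0 0 nan
  return _methods._mean(a, axis=axis, dtype=dtype,
  ret = um.true_divide(
  ret = ret.dtype.type(ret / rcount)
```

View pics/scene3.png

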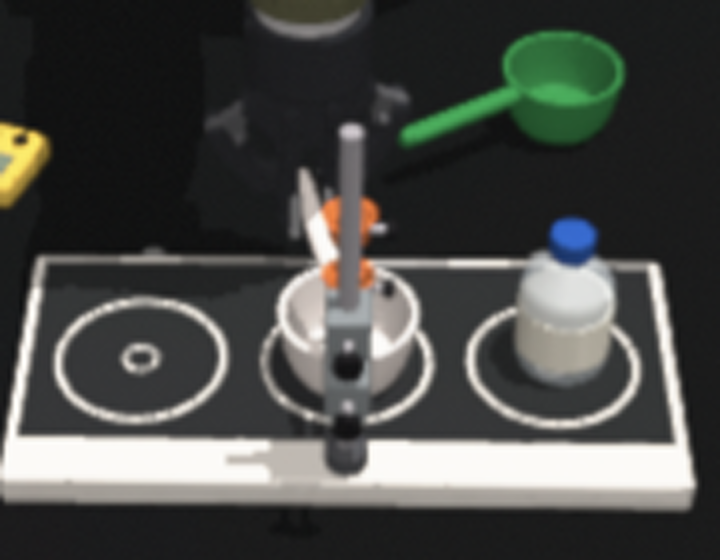

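View pics/top3.png

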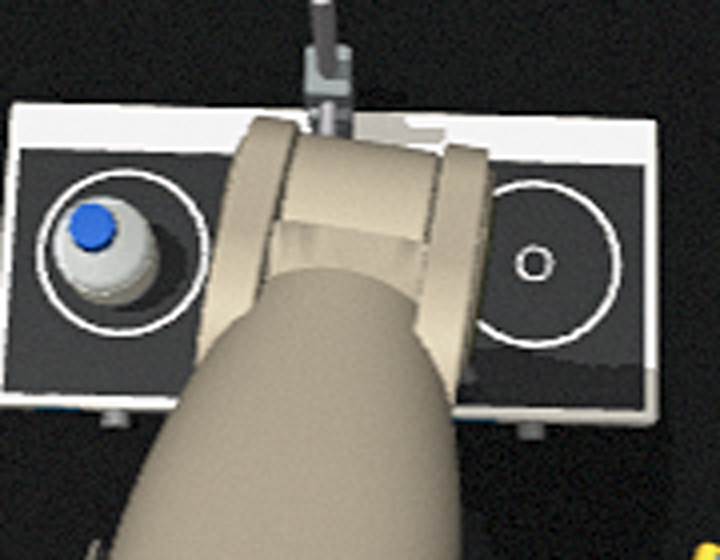

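```bash

python3 -m creep '{"hand":[8,12,20,30,40],"delta_pos":[[0,0,0],[0,0,0],[0,0,0],[0,0,0],[0,0,0]],"turn":[0,0,0,0,0]}' 30
python3 -m creep '{"hand":[40,40,40,40,40],"delta_pos":[[0,0,0],[0,0,-0.02],[-0.01,0,-0.04],[-0.01,0,-0.05],[-0.01,0,-0.05]],"turn":[0,0,0,0,0]}' 30
python3 -m creep '{"hand":[70,70,70,70,70],"delta_pos":[[0,0.03,-0.04],[0,0.05,-0.01],[0,0.05,0],[0,0.05,0],[0,0.05,0]],"turn":[0,0,0,0,0]}' 30
python3 - <<'E'
from h import *
from scipy.optimize import least_squares
go([.437,-.314,.24],10)
for n,cr in(("scene",(180,330,180,380)),("top",(180,330,290,490))):
    c=shot(n);save(c,n+"4.png",cr,4);dishfit(c)
    np.savez(n+"4.npz",**{k:np.array(v) for k,v in c.items()})
    W=cloud(c);z=W[...,2]
    m=(W[...,0]>.40)&(W[...,0]<.47)&(W[...,1]>-.345)&(W[...,1]<-.285)&(z>.14)&(z<.2)
    ys,xs=np.nonzero(m);print(n,"head",m.sum(),ys.min() if m.sum() else 0,ys.max() if m.sum() else 0,xs.min() if m.sum() else 0,xs.max() if m.sum() else 0)
    for lo,hi in((.14,.15),(.15,.16),(.16,.17),(.17,.18),(.18,.186),(.186,.2)):
        q=W[m&(z>lo)&(z<hi)]
        if len(q)>3:print(lo,len(q),np.round(q.mean(0),4),np.round(q.min(0),4),np.round(q.max(0),4))
E
```

```text
clock: 8.5
tcp_pos: [0.4631, -0.0052, 0.0537]
orientation: [0.0, 0.996, 0.087, -0.001]
wrist_force: [-0.5, 0.1, 0.4]
finger_gap: 0.0395
clock: 8.92
tcp_pos: [0.4385, -0.0092, 0.1826]
orientation: [-0.0, 0.996, 0.087, -0.001]
wrist_force: [1.4, 0.0, -1.2]
finger_gap: 0.0401
clock: 9.33
tcp_pos: [0.4721, -0.1923, 0.2226]
orientation: [0.0, 0.996, 0.088, 0.001]
wrist_force: [0.7, 0.8, 0.4]
finger_gap: 0.0698
t 9.33 tcp [ 0.4721 -0.1923  0.2226] heading 10.05 tilt 0.08 F [0.7 0.8 0.4] gap 0.0698
total units in tool axes now: [-0.0697  0.1421 -0.0216] world mm [ -35.1 -121.7   17.4]
turn units 0.009
units in axes after turn [-0.0696  0.1422 -0.0217]
dish [0.57108472 0.01295746] 0.03948430624113951 175 0.06689575986172402
scene head 204 204 225 192 204
0.14 38 [ 0.445  -0.314   0.1448] [ 0.4353 -0.3279  0.1401] [ 0.4513 -0.3038  0.15  ]
0.15 32 [ 0.4442 -0.3142  0.1551] [ 0.4319 -0.3284  0.1501] [ 0.4495 -0.3043  0.1599]
0.16 33 [ 0.4458 -0.3143  0.1648] [ 0.44   -0.3265  0.1602] [ 0.4508 -0.3056  0.1697]
0.17 37 [ 0.4449 -0.3136  0.1753] [ 0.4343 -0.3274  0.17  ] [ 0.4501 -0.3039  0.1798]
0.18 27 [ 0.4432 -0.3147  0.1832] [ 0.4305 -0.3266  0.18  ] [ 0.4503 -0.3051  0.1858]
0.186 37 [ 0.4387 -0.3149  0.1884] [ 0.4283 -0.3231  0.1862] [ 0.4479 -0.306   0.1925]
dish [0.56834464 0.01312142] 0.039586902960152694 238 0.0692164945453827
top head 0 0 0 0 0
```

View pics/scene4.png

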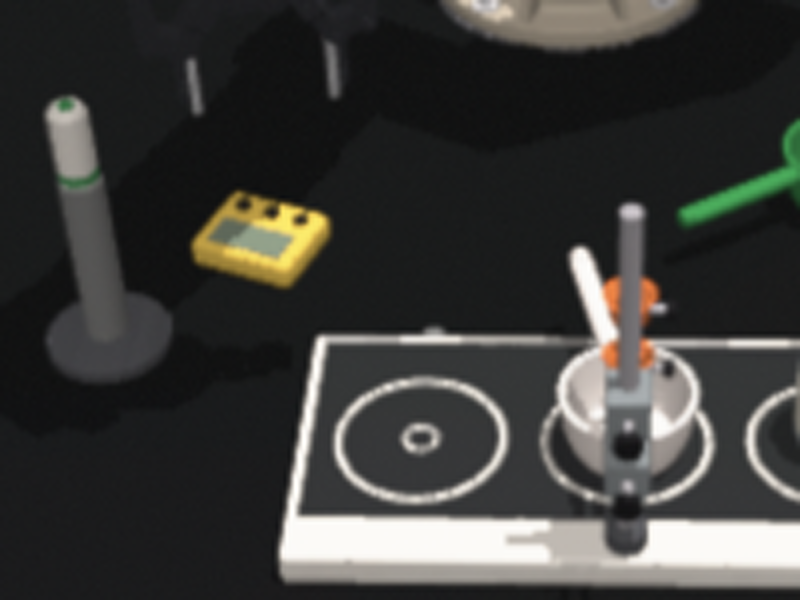

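View pics/top4.png

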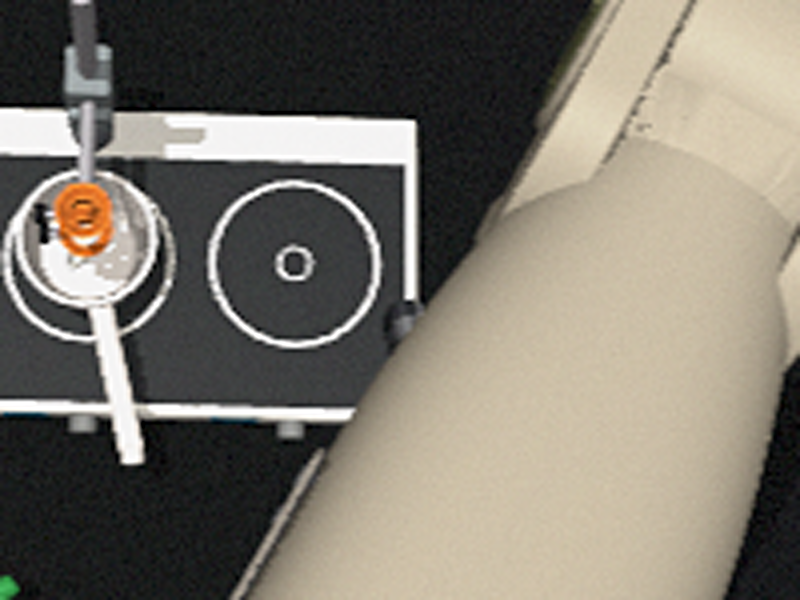

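```bash
python3 - <<'E'
from h import *
from scipy.optimize import least_squares
def load(n,i):
    d=np.load(f"{n}{i}.npz");return {k:(d[k] if d[k].ndim else d[k].item()) for k in d}
for n,i in(("scene",0),("scene",4),("top",0)):
    c=load(n,i);W=cloud(c);z=W[...,2]
    m=(W[...,0]>.40)&(W[...,0]<.47)&(W[...,1]>-.345)&(W[...,1]<-.285)&(z>.14)&(z<.2)
    q=W[m];s=q[q[:,2]<.183];t=q[q[:,2]>.185]
    f=least_squares(lambda p:np.hypot(s[:,0]-p[0],s[:,1]-p[1])-.012,[.437,-.314],loss="soft_l1",f_scale=.001)
    print(n,i,"cyl",f.x,len(s),"top mean",t.mean(0),len(t), (t.min(0)+t.max(0))/2)
    # green dot on top
    h=cv2.cvtColor(c["pixels"],cv2.COLOR_RGB2HSV);g=(h[...,0]>40)&(h[...,0]<85)&(h[...,1]>100)&m&(z>.18)
    if g.sum():
        ys,xs=np.nonzero(g);print("dot",g.sum(),ys.mean(),xs.mean(),atz(c,(ys.mean(),xs.mean()),.190))
E
```

```text
scene 0 cyl [ 0.43596223 -0.31663578] 148 top mean [ 0.43894428 -0.31574006  0.18829635] 40 [ 0.4367131  -0.31562705  0.18890005]
dot 3 205.66666666666666 195.66666666666666 [ 0.43708455 -0.31694297  0.19      ]
scene 4 cyl [ 0.43619257 -0.31616916] 151 top mean [ 0.43904073 -0.31491915  0.18792668] 44 [ 0.43824955 -0.31592823  0.18878109]
dot 3 205.66666666666666 195.66666666666666 [ 0.43708455 -0.31694297  0.19      ]
top 0 cyl [ 0.43655306 -0.3174402 ] 65 top mean [ 0.4360307  -0.31568868  0.18980985] 94 [ 0.43542171 -0.31624958  0.19012365]
dot 14 283.2857142857143 470.85714285714283 [ 0.43666342 -0.31646248  0.19      ]
```

```bash

python3 -m creep '{"hand":[60,60,60,60,60],"delta_pos":[[-0.014,0.029,-0.006],[-0.014,0.029,-0.006],[-0.014,0.029,-0.006],[-0.014,0.029,-0.004],[-0.014,0.029,0]],"turn":[0,0,0,0,0]}' 25
python3 -m creep '{"hand":[60,60,60,60,60],"delta_pos":[[0,0,0],[0,0,0],[0,0,0],[0,0,0],[0,0,0]],"turn":[0,0,0,0,0]}' 25
python3 - <<'E'
from h import *
go([.4366,-.3165,.157],10)
E
```

```text
clock: 9.85
tcp_pos: [0.4367, -0.3151, 0.2402]
orientation: [0.0, 0.996, 0.088, 0.0]
wrist_force: [0.8, 0.2, 0.5]
finger_gap: 0.0601
clock: 10.27
tcp_pos: [0.4373, -0.3133, 0.2396]
orientation: [-0.0, 0.996, 0.088, -0.0]
wrist_force: [-0.6, -0.7, 0.2]
finger_gap: 0.0599
t 10.27 tcp [ 0.4373 -0.3133  0.2396] heading 10.11 tilt 0.02 F [-0.6 -0.7  0.2] gap 0.0599
total units in tool axes now: [-0.0015  0.0038  0.1032] world mm [ -0.7  -3.2 -82.6]
turn units 0.021
units in axes after turn [-0.0015  0.0038  0.1032]
```

```bash

python3 -m creep '{"hand":[60,60,60,60,60],"delta_pos":[[-0.0015,0.0038,0],[0,0,0.02],[0,0,0.025],[0,0,0.025],[0,0,0.015]],"turn":[0,0,0,0,0]}' 25
python3 -m creep '{"hand":[60,60,60,60,60],"delta_pos":[[0,0,0.01],[0,0,0.0082],[0,0,0],[0,0,0],[0,0,0]],"turn":[0,0,0,0,0]}' 25
python3 - <<'E'
from h import *
go([.4366,-.3165,.157],10)
c=shot("scene");save(c,"scene5.png",(170,300,150,300),4)
E
```

```text
clock: 10.68
tcp_pos: [0.436, -0.3167, 0.1698]
orientation: [-0.001, 0.996, 0.088, -0.001]
wrist_force: [0.2, 0.4, -1.0]
finger_gap: 0.06
clock: 11.1
tcp_pos: [0.4369, -0.3181, 0.1579]
orientation: [0.001, 0.996, 0.087, 0.0]
wrist_force: [0.1, -0.7, -0.4]
finger_gap: 0.0598
t 11.1 tcp [ 0.4369 -0.3181  0.1579] heading 10.03 tilt 0.09 F [ 0.1 -0.7 -0.4] gap 0.0598
total units in tool axes now: [-0.     -0.0021  0.0012] world mm [-0.3  1.6 -0.9]
turn units 0.006
units in axes after turn [-0.     -0.0021  0.0012]
```

View pics/scene5.png

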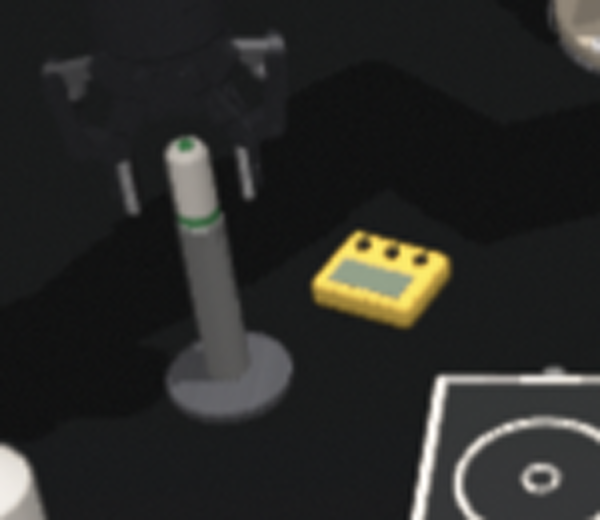

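```bash

python3 -m creep '{"hand":[50,42,36,32,28],"delta_pos":[[0,-0.0021,0],[0,0,0],[0,0,0],[0,0,0],[0,0,0]],"turn":[0,0,0,0,0]}' 40
python3 -m creep '{"hand":[26,24,22,20,18],"delta_pos":[[0,0,0],[0,0,0],[0,0,0],[0,0,0],[0,0,0]],"turn":[0,0,0,0,0]}' 40
python3 -m creep '{"hand":[15,15,15,15,15],"delta_pos":[[0,0,0],[0,0,0],[0,0,0],[0,0,-0.003],[0,0,-0.006]],"turn":[0,0,0,0,0]}' 45
python3 - <<'E'
from h import *
go([.4366,-.3165,.157],10)
E
```

```text
clock: 11.57
tcp_pos: [0.4361, -0.3161, 0.1571]
orientation: [0.0, 0.996, 0.087, 0.0]
wrist_force: [-0.7, 0.1, -0.1]
finger_gap: 0.0282
clock: 11.98
tcp_pos: [0.4361, -0.3161, 0.1572]
orientation: [0.0, 0.996, 0.087, 0.0]
wrist_force: [-0.2, 0.4, 0.9]
finger_gap: 0.0233
clock: 12.4
tcp_pos: [0.4356, -0.3156, 0.1635]
orientation: [-0.001, 0.996, 0.087, -0.001]
wrist_force: [-0.3, 0.2, -1.0]
finger_gap: 0.0228
t 12.4 tcp [ 0.4356 -0.3156  0.1635] heading 10.02 tilt 0.1 F [-0.3  0.2 -1. ] gap 0.0228
total units in tool axes now: [0.001  0.0014 0.0082] world mm [ 1.  -0.9 -6.5]
turn units 0.005
units in axes after turn [0.001  0.0014 0.0082]
```

```bash

python3 -m creep '{"hand":[15,15,15,15,15],"delta_pos":[[0,0,-0.01],[0,0,-0.02],[0,0,-0.025],[0,0,-0.03],[0,0,-0.03]],"turn":[0,0,0,0,0]}' 45
python3 -m creep '{"hand":[15,15,15,15,15],"delta_pos":[[0,0,-0.03],[0,0,-0.03],[0,0,-0.02],[0,0,-0.01],[0,0,0]],"turn":[0,0,0,0,0]}' 45
python3 - <<'E'
from h import *
go([.5683,.0136,.33],10)
c=shot("scene");save(c,"scene6.png",(100,300,150,400),3);np.savez("scene6.npz",**{k:np.array(v) for k,v in c.items()})
E
```

```text
clock: 12.82
tcp_pos: [0.4359, -0.3158, 0.2575]
orientation: [-0.0, 0.996, 0.087, -0.0]
wrist_force: [0.5, -0.4, -0.0]
finger_gap: 0.0231
clock: 13.23
tcp_pos: [0.4368, -0.3166, 0.3306]
orientation: [0.002, 0.996, 0.087, 0.001]
wrist_force: [0.1, 0.8, -1.7]
finger_gap: 0.023
t 13.23 tcp [ 0.4368 -0.3166  0.3306] heading 10.03 tilt 0.24 F [ 0.1  0.8 -1.7] gap 0.023
total units in tool axes now: [ 0.2338 -0.3779 -0.    ] world mm [131.5 330.2  -0.6]
turn units 0.005
units in axes after turn [ 0.2336 -0.378   0.0007]
```

View pics/scene6.png

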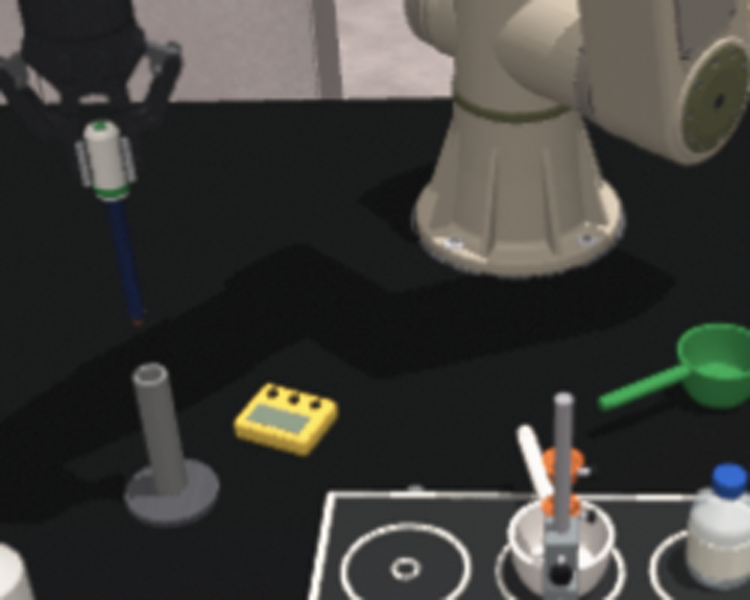

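```bash

python3 -m creep '{"hand":[15,15,15,15,15],"delta_pos":[[0.006,-0.01,0],[0.012,-0.02,0],[0.018,-0.029,0],[0.018,-0.029,0],[0.018,-0.029,0]],"turn":[0,0,0,0,0]}' 45
python3 -m creep '{"hand":[15,15,15,15,15],"delta_pos":[[0.018,-0.029,0],[0.018,-0.029,0],[0.018,-0.029,0],[0.018,-0.029,0],[0.018,-0.029,0]],"turn":[0,0,0,0,0]}' 45
python3 -m creep '{"hand":[15,15,15,15,15],"delta_pos":[[0.018,-0.029,0],[0.018,-0.029,0],[0.018,-0.029,0],[0.012,-0.02,0],[0.006,-0.01,0]],"turn":[0,0,0,0,0]}' 45
python3 -m creep '{"hand":[15,15,15,15,15],"delta_pos":[[0,0,0],[0,0,0],[0,0,0],[0,0,0],[0,0,0]],"turn":[0,0,0,0,0]}' 45
python3 - <<'E'
from h import *
go([.5683,.0136,.33],10)
E
```

```text
clock: 13.7
tcp_pos: [0.4762, -0.2119, 0.3264]
orientation: [-0.001, 0.996, 0.087, -0.001]
wrist_force: [0.7, -0.4, -1.0]
finger_gap: 0.0231
clock: 14.12
tcp_pos: [0.5268, -0.0848, 0.3265]
orientation: [-0.001, 0.996, 0.088, -0.001]
wrist_force: [0.7, -0.9, -1.8]
finger_gap: 0.0229
clock: 14.53
tcp_pos: [0.5674, 0.0181, 0.3263]
orientation: [-0.001, 0.996, 0.089, -0.002]
wrist_force: [0.3, -0.2, -1.3]
finger_gap: 0.023
clock: 14.95
tcp_pos: [0.5674, 0.014, 0.3283]
orientation: [0.0, 0.996, 0.087, -0.0]
wrist_force: [-0.3, 0.1, -1.8]
finger_gap: 0.0228
t 14.95 tcp [0.5674 0.014  0.3283] heading 9.93 tilt 0.02 F [-0.3  0.1 -1.8] gap 0.0228
total units in tool axes now: [ 0.001   0.0007 -0.0022] world mm [ 0.9 -0.4  1.7]
turn units -0.015
units in axes after turn [ 0.001   0.0007 -0.0022]
```

```bash

python3 - <<'E'
from h import *
for n,cr in(("scene",(140,300,270,400)),("top",(150,300,230,390))):
    c=shot(n);save(c,n+"7.png",cr,5 if n=="top" else 3.7);np.savez(n+"7.npz",**{k:np.array(v) for k,v in c.items()})
    for k in("electrode_tip","guide_upper","guide_lower","electrode_shoulder","electrode_head"):
        for d in env.pinpoint(n,k)[:1]: 
            z=dict(electrode_tip=.186,guide_upper=.144,guide_lower=.097,electrode_shoulder=.306,electrode_head=.336)[k]
            print(n,k,round(d["score"],2),np.round(d["location"],1),np.round(atz(c,d["location"],z),4))
    print("exp tip/mouth px (col,row)",proj(c,[[.5674,.014,.186],[.5683,.0136,.144],[.5683,.0136,.097]]))
E
```

```text
scene electrode_tip 0.58 [241.7 335.1] [0.579  0.0084 0.186 ]
scene guide_upper 0.79 [252.  338.3] [0.5661 0.0168 0.144 ]
scene guide_lower 0.83 [271.  339.6] [0.5796 0.0197 0.097 ]
scene electrode_shoulder 0.78 [191.8 334.7] [0.5586 0.0074 0.306 ]
scene electrode_head 0.63 [180.8 335.5] [0.5623 0.0086 0.336 ]
exp tip/mouth px (col,row) [[337.32969751 238.28582425]
 [336.94131066 252.67336546]
 [336.69371061 267.75989532]]
top guide_upper 0.27 [212.2 480.8] [ 0.6016 -0.367   0.144 ]
top electrode_shoulder 0.27 [213. 162.] [0.5727 0.2902 0.306 ]
exp tip/mouth px (col,row) [[309.65647535 227.34077275]
 [310.40507939 231.74191125]
 [310.99674517 236.73707609]]
```

View pics/scene7.png

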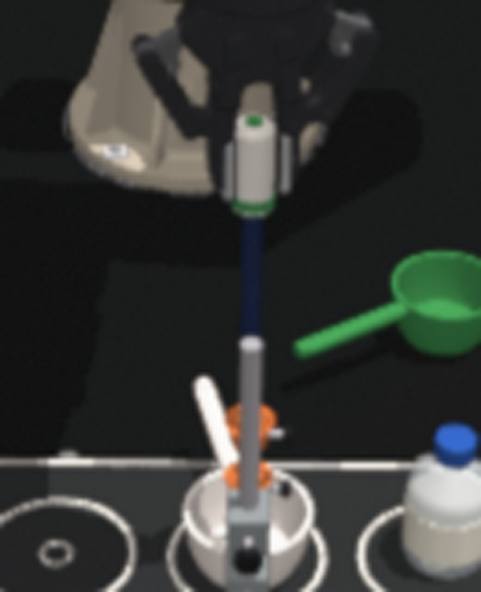

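View pics/top7.png

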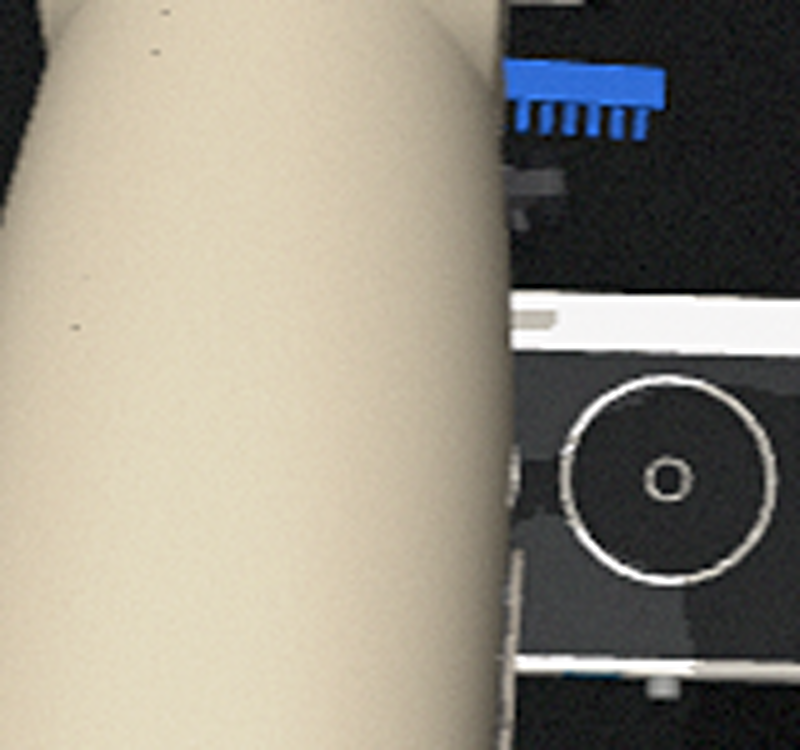

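```bash

python3 - <<'E'
from h import *
from scipy.optimize import least_squares
def load(n,i):
    d=np.load(f"{n}{i}.npz");return {k:(d[k] if d[k].ndim else d[k].item()) for k in d}
for i,tc in((6,[.4368,-.3166,.3306]),(7,[.5674,.014,.3283])):
    c=load("scene",i);W=cloud(c);D=W-np.array(tc);z=D[...,2]
    px=c["pixels"].astype(int);br=px.min(2)
    near=(np.hypot(D[...,0],D[...,1])<.035)
    wh=near&(z>-.02)&(z<.028)&(br>120)
    bl=near&(z>-.13)&(z<-.03)&(px[...,2]-px[...,0]>12)
    for nm,m,r in(("head",wh,.012),("shaft",bl,.006)):
        q=D[m]
        f=least_squares(lambda p:np.hypot(q[:,0]-p[0]-p[2]*q[:,2],q[:,1]-p[1]-p[3]*q[:,2])-r,[0,0,0,0],loss="soft_l1",f_scale=.001)
        f2=least_squares(lambda p:np.hypot(q[:,0]-p[0],q[:,1]-p[1])-r,[0,0],loss="soft_l1",f_scale=.001)
        print(i,nm,m.sum(),"pos",np.round(f2.x*1e3,2),"z",np.round(q[:,2].mean(),3),"full",np.round(f.x*[1e3,1e3,57.3,57.3],2))
        # image centerline
        rows=[];
        for v in np.unique(np.nonzero(m)[0]):
            u=np.nonzero(m[v])[0];rows.append((v,u.mean()))
        rows=np.array(rows);k=np.polyfit(rows[:,0],rows[:,1],1)
        zz=np.array([-.01,.01] if nm=="head" else [-.04,-.09,-.12])
        e=proj(c,np.array(tc)+np.c_[0*zz,0*zz,zz]);print("   col obs",np.polyval(k,e[:,1]).round(2),"exp",e[:,0].round(2), "rows",rows[:,0].min(),rows[:,0].max())
c=load("scene",4);h=cv2.cvtColor(c["pixels"],cv2.COLOR_RGB2HSV)
o=((h[...,0]<18)&(h[...,1]>130)&(h[...,2]>100));o[:240]=0;o[280:]=0;o[:,320:355]&=True;o[:,:320]=0;o[:,355:]=0
for v in range(248,276):
    u=np.nonzero(o[v])[0]
    if len(u):print(v,u.min(),u.max(),end="; ")
E
```

```text
6 head 158 pos [ 0.01 -0.78] z 0.008 full [ 0.1  -0.01 -0.67 -3.44]
   col obs [185.36 184.67] exp [186.41 184.83] rows 143.0 162.0
6 shaft 188 pos [0.47 0.05] z -0.079 full [ 0.22  1.   -0.19  0.74]
   col obs [188.6  192.11 194.13] exp [188.7  192.35 194.44] rows 167.0 203.0
7 head 162 pos [-0.74 -1.25] z 0.008 full [-0.66 -1.12 -0.63 -0.77]
   col obs [338.21 338.81] exp [338.15 338.29] rows 175.0 194.0
7 shaft 174 pos [-0.09 -0.98] z -0.071 full [ 0.24 -1.57  0.26 -0.5 ]
   col obs [337.53 337.1  336.85] exp [337.95 337.64 337.46] rows 199.0 230.0
249 333 341; 250 331 342; 251 331 343; 252 331 344; 253 331 344; 254 331 344; 255 332 343; 256 332 341; 257 333 341; 258 333 341; 259 341 341; 265 340 341; 266 332 341; 267 331 342; 268 331 342; 269 331 342; 270 332 342; 271 332 341;
```

```bash

python3 -m creep '{"hand":[15,15,15,15,15],"delta_pos":[[0.001,0,0],[0,0,0.01],[0,0,0.015],[0,0,0.01],[0,0,0.004]],"turn":[0,0,0,0,0]}' 45
python3 -m creep '{"hand":[15,15,15,15,15],"delta_pos":[[0,0,0],[0,0,0],[0,0,0],[0,0,0],[0,0,0]],"turn":[0,0,0,0,0]}' 45
python3 - <<'E'
from h import *
go([.5685,.0143,.187],10)
E
```

```text
clock: 15.97
tcp_pos: [0.5677, 0.0154, 0.295]
orientation: [-0.0, 0.996, 0.087, -0.001]
wrist_force: [-0.4, 0.6, -1.2]
finger_gap: 0.0231
clock: 16.38
tcp_pos: [0.5687, 0.0152, 0.2975]
orientation: [0.0, 0.996, 0.087, 0.0]
wrist_force: [0.0, -1.1, -1.2]
finger_gap: 0.0226
t 16.38 tcp [0.5687 0.0152 0.2975] heading 10.02 tilt 0.06 F [ 0.  -1.1 -1.2] gap 0.0226
total units in tool axes now: [-0.0006  0.001   0.1382] world mm [  -0.2   -0.9 -110.5]
turn units 0.004
units in axes after turn [-0.0005  0.0011  0.1382]
```

```bash

python3 -m creep '{"hand":[15,15,15,15,15],"delta_pos":[[-0.0005,0.001,0.003],[0,0,0.005],[0,0,0.005],[0,0,0.005],[0,0,0.003]],"turn":[0,0,0,0,0]}' 45
python3 -m creep '{"hand":[15,15,15,15,15],"delta_pos":[[0,0,0],[0,0,0],[0,0,0],[0,0,0],[0,0,0]],"turn":[0,0,0,0,0]}' 45
python3 - <<'E'
from h import *
go([.5685,.0143,.187],10)
c=shot("scene");save(c,"scene8.png",(160,280,290,390),5)
E
```

```text
clock: 16.8
tcp_pos: [0.5679, 0.0144, 0.2792]
orientation: [-0.0, 0.996, 0.087, -0.001]
wrist_force: [0.6, -0.5, -1.2]
finger_gap: 0.0228
clock: 17.22
tcp_pos: [0.5683, 0.0144, 0.2804]
orientation: [0.0, 0.996, 0.087, 0.0]
wrist_force: [-0.1, -0.1, -2.0]
finger_gap: 0.0231
t 17.22 tcp [0.5683 0.0144 0.2804] heading 10.02 tilt 0.03 F [-0.1 -0.1 -2. ] gap 0.0231
total units in tool axes now: [1.000e-04 1.000e-04 1.168e-01] world mm [  0.2  -0.1 -93.4]
turn units 0.005
units in axes after turn [0.0002 0.0002 0.1168]
```

View pics/scene8.png

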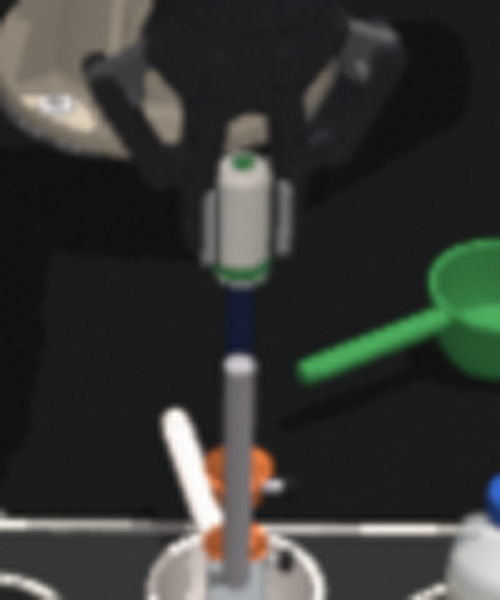

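```bash

python3 -m creep '{"hand":[15,15,15,15,15],"delta_pos":[[0,0,0.004],[0,0,0.004],[0,0,0.004],[0,0,0.004],[0,0,0.002]],"turn":[0,0,0,0,0]}' 45
python3 -m creep '{"hand":[15,15,15,15,15],"delta_pos":[[0,0,0],[0,0,0],[0,0,0.002],[0,0,0.002],[0,0,0]],"turn":[0,0,0,0,0]}' 45
python3 - <<'E'
from h import *
go([.5685,.0143,.187],10)
E
```

```text
clock: 17.68
tcp_pos: [0.5679, 0.0144, 0.265]
orientation: [-0.0, 0.996, 0.087, -0.001]
wrist_force: [-0.1, -1.0, -0.9]
finger_gap: 0.0232
clock: 18.1
tcp_pos: [0.5681, 0.0144, 0.2623]
orientation: [0.0, 0.996, 0.087, -0.0]
wrist_force: [-0.2, -0.2, -1.2]
finger_gap: 0.0229
t 18.1 tcp [0.5681 0.0144 0.2623] heading 10.02 tilt 0.02 F [-0.2 -0.2 -1.2] gap 0.0229
total units in tool axes now: [0.0005 0.0002 0.0941] world mm [  0.4  -0.1 -75.3]
turn units 0.005
units in axes after turn [0.0004 0.0002 0.0941]
```

```bash

python3 -m creep '{"hand":[15,15,15,15,15],"delta_pos":[[0.0004,0,0.005],[0,0,0.005],[0,0,0.005],[0,0,0.005],[0,0,0.004]],"turn":[0,0,0,0,0]}' 45
python3 -m creep '{"hand":[15,15,15,15,15],"delta_pos":[[0,0,0.004],[0,0,0.004],[0,0,0.004],[0,0,0.003],[0,0,0]],"turn":[0,0,0,0,0]}' 45
python3 - <<'E'
from h import *
go([.5685,.0143,.187],10)
E
```

```text
clock: 18.52
tcp_pos: [0.5683, 0.0145, 0.2426]
orientation: [-0.0, 0.996, 0.087, -0.0]
wrist_force: [0.3, 0.1, -0.7]
finger_gap: 0.0229
clock: 18.93
tcp_pos: [0.5682, 0.0145, 0.2308]
orientation: [-0.0, 0.996, 0.087, -0.0]
wrist_force: [-0.8, 0.4, -0.9]
finger_gap: 0.0229
t 18.93 tcp [0.5682 0.0145 0.2308] heading 10.02 tilt 0.05 F [-0.8  0.4 -0.9] gap 0.0229
total units in tool axes now: [0.0003 0.0003 0.0547] world mm [  0.3  -0.2 -43.8]
turn units 0.004
units in axes after turn [0.0003 0.0003 0.0547]
```

```bash

python3 -m creep '{"hand":[15,15,15,15,15],"delta_pos":[[0,0,0.004],[0,0,0.004],[0,0,0.004],[0,0,0.004],[0,0,0.004]],"turn":[0,0,0,0,0]}' 45
python3 -m creep '{"hand":[15,15,15,15,15],"delta_pos":[[0,0,0.004],[0,0,0.004],[0,0,0.004],[0,0,0.002],[0,0,0]],"turn":[0,0,0,0,0]}' 45
python3 -m creep '{"hand":[15,15,15,15,15],"delta_pos":[[0,0,0],[0,0,0],[0,0,0],[0,0,0],[0,0,0]],"turn":[0,0,0,0,0]}' 45
python3 - <<'E'
from h import *
go([.5685,.0143,.187],10)
for n,cr in(("scene",(180,300,290,390)),("top",(150,300,230,390))):
    c=shot(n);save(c,n+"9.png",cr,5);np.savez(n+"9.npz",**{k:np.array(v) for k,v in c.items()})
    for k in ("electrode_shoulder","electrode_head"):print(n,k,[(round(d["score"],2),np.round(d["location"],1)) for d in env.pinpoint(n,k)[:1]])
p=np.array(env.get_state()["tcp_pos"]);c=np.load("scene9.npz");c={k:(c[k] if c[k].ndim else c[k].item()) for k in c}
print(proj(c,[p+[0,0,-.022],p+[0,0,.008]]))
E
```

```text
clock: 19.35
tcp_pos: [0.5685, 0.0145, 0.215]
orientation: [0.0, 0.996, 0.087, -0.0]
wrist_force: [-0.6, 0.1, -1.7]
finger_gap: 0.0232
clock: 19.77
tcp_pos: [0.5683, 0.0145, 0.2036]
orientation: [-0.0, 0.996, 0.087, -0.0]
wrist_force: [-0.2, 0.5, -0.1]
finger_gap: 0.0229
clock: 20.18
tcp_pos: [0.5686, 0.0144, 0.2044]
orientation: [0.0, 0.996, 0.087, 0.0]
wrist_force: [-0.3, -0.5, 0.3]
finger_gap: 0.0229
t 20.18 tcp [0.5686 0.0144 0.2044] heading 10.02 tilt 0.02 F [-0.3 -0.5  0.3] gap 0.0229
total units in tool axes now: [-0.0002  0.0001  0.0217] world mm [ -0.1  -0.1 -17.4]
turn units 0.004
units in axes after turn [-0.0002  0.0001  0.0217]
scene electrode_shoulder [(0.48, array([239.1, 335.2]))]
scene electrode_head [(0.72, array([230.3, 335.7]))]
top electrode_shoulder []
top electrode_head []
[[337.52301303 239.90683191]
 [337.70108131 229.46215531]]
```

View pics/scene9.png

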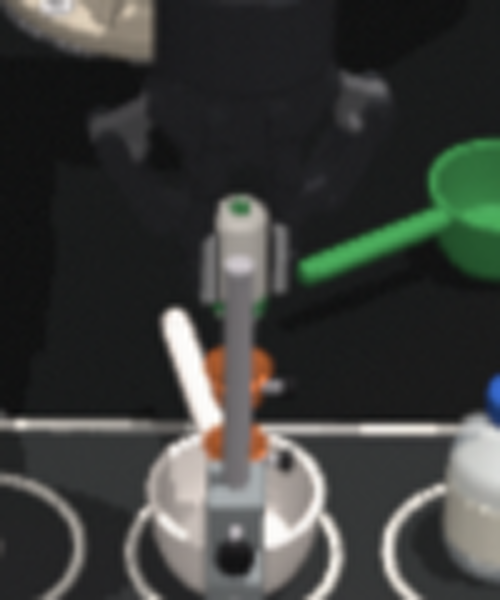

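```bash

python3 -m creep '{"hand":[15,15,15,15,15],"delta_pos":[[0,0,0.002],[0,0,0.003],[0,0,0.003],[0,0,0.003],[0,0,0.002]],"turn":[0,0,0,0,0]}' 45
python3 -m creep '{"hand":[15,15,15,15,15],"delta_pos":[[0,0,0.002],[0,0,0],[0,0,0],[0,0,0],[0,0,0]],"turn":[0,0,0,0,0]}' 45
python3 - <<'E'
from h import *
go([.5685,.0143,.187],10)
F=[];T=[]
for i in range(10):
    c=env.read_camera("scene");s=env.get_state();F.append(s["wrist_force"]);T.append(s["ft_torque"])
print(np.round(np.mean(F,0),2),np.round(np.std(F,0),2),np.round(np.mean(T,0),3),np.round(np.std(T,0),3))
np.savez("sceneA.npz",**{k:np.array(v) for k,v in c.items()})
W=cloud(c);z=W[...,2];p=s["tcp_pos"]
px=c["pixels"].astype(int)
m=(np.hypot(W[...,0]-p[0],W[...,1]-p[1])<.016)&(z>.19)&(px.min(2)>90)
q=W[m];print(len(q),"top z",np.percentile(q[:,2],[80,90,95,99]),"exp",p[2]+.033)
E
```

```text
clock: 20.9
tcp_pos: [0.5683, 0.0145, 0.1932]
orientation: [-0.0, 0.996, 0.087, -0.0]
wrist_force: [-0.0, -0.0, -1.3]
finger_gap: 0.0229
clock: 21.32
tcp_pos: [0.5687, 0.0144, 0.1924]
orientation: [0.0, 0.996, 0.087, 0.0]
wrist_force: [0.7, 0.5, -0.7]
finger_gap: 0.0228
t 21.32 tcp [0.5687 0.0144 0.1924] heading 10.02 tilt 0.02 F [ 0.7  0.5 -0.7] gap 0.0228
total units in tool axes now: [-0.0002  0.0001  0.0067] world mm [-0.2 -0.1 -5.4]
turn units 0.005
units in axes after turn [-0.0002  0.0001  0.0067]
[-0.23 -0.03 -1.12] [0.36 0.52 0.32] [0.021 0.008 0.012] [0.029 0.019 0.029]
189 top z [0.66354632 0.66391224 0.66415446 0.66478612] exp 0.22518557668327652
```

```bash

python3 -m creep '{"hand":[15,15,15,15,15],"delta_pos":[[0,0,0.002],[0,0,0.002],[0,0,0.002],[0,0,0.0007],[0,0,0]],"turn":[0,0,0,0,0]}' 45
python3 -m creep '{"hand":[15,15,15,15,15],"delta_pos":[[0,0,0],[0,0,0],[0,0,0],[0,0,0],[0,0,0]],"turn":[0,0,0,0,0]}' 45
python3 - <<'E'
from h import *
go([.5685,.0143,.187],10)
F=[];T=[]
for i in range(12):
    c=env.read_camera("scene");s=env.get_state();F.append(s["wrist_force"]);T.append(s["ft_torque"])
print(np.round(np.mean(F,0),2),np.round(np.std(F,0),2),np.round(np.mean(T,0),3),np.round(np.std(T,0),3))
dishfit(c);save(c,"sceneB.png",(190,310,280,400),5);p=s["tcp_pos"];print(p)
h=cv2.cvtColor(c["pixels"],cv2.COLOR_RGB2HSV)
g=(h[...,0]>40)&(h[...,0]<85)&(h[...,1]>80);g[:,:325]=0;g[:,350:]=0;g[:200]=0
ys,xs=np.nonzero(g);print("green",list(zip(ys,xs)))
print("exp dot, band",proj(c,[p+[0,0,.033],p+[0,0,-.018]]))
d0=np.load("scene4.npz");c0={k:(d0[k] if d0[k].ndim else d0[k].item()) for k in d0}
print("in tube: dot obs 205.67,195.67 exp",proj(c0,[[.4366,-.3165,.19]]))
W=cloud(c);z=W[...,2];px=c["pixels"].astype(int)
m=(np.hypot(W[...,0]-p[0],W[...,1]-p[1])<.016)&(z>.19)&(z<.25)&(px.min(2)>90)
q=W[m];print(len(q),"top z",np.percentile(q[:,2],[80,90,95,99]) if len(q) else"","exp",p[2]+.033)
top=shot("top");save(top,"topB.png")
E
```

```text
clock: 22.23
tcp_pos: [0.5683, 0.0144, 0.1865]
orientation: [-0.0, 0.996, 0.087, -0.0]
wrist_force: [0.7, -0.7, -0.5]
finger_gap: 0.0229
clock: 22.65
tcp_pos: [0.5686, 0.0144, 0.1869]
orientation: [0.0, 0.996, 0.087, 0.0]
wrist_force: [0.3, 0.4, -1.3]
finger_gap: 0.0228
t 22.65 tcp [0.5686 0.0144 0.1869] heading 10.02 tilt 0.01 F [ 0.3  0.4 -1.3] gap 0.0228
total units in tool axes now: [-0.0001  0.0001 -0.0001] world mm [-0.1 -0.1  0.1]
turn units 0.004
units in axes after turn [-0.0001  0.0001 -0.0001]
[-0.14  0.1  -1.17] [0.41 0.27 0.45] [ 0.005 -0.008  0.009] [0.027 0.041 0.028]
dish [0.57096508 0.01296643] 0.039618004714734846 175 0.06725724591420612
[0.56854177 0.01444517 0.18683275]
green [(np.int64(227), np.int64(337)), (np.int64(227), np.int64(338)), (np.int64(228), np.int64(337)), (np.int64(228), np.int64(338)), (np.int64(232), np.int64(349)), (np.int64(233), np.int64(349)), (np.int64(234), np.int64(349)), (np.int64(235), np.int64(349)), (np.int64(246), np.int64(343)), (np.int64(247), np.int64(332)), (np.int64(247), np.int64(333)), (np.int64(247), np.int64(341)), (np.int64(247), np.int64(342))]
exp dot, band [[337.75984343 226.75489539]
 [337.45772564 244.45773346]]
in tube: dot obs 205.67,195.67 exp [[195.8853745 205.5421461]]
70 top z [0.21840798 0.2191129  0.21985001 0.22185755] exp 0.21983275297466506
```

View pics/sceneB.png

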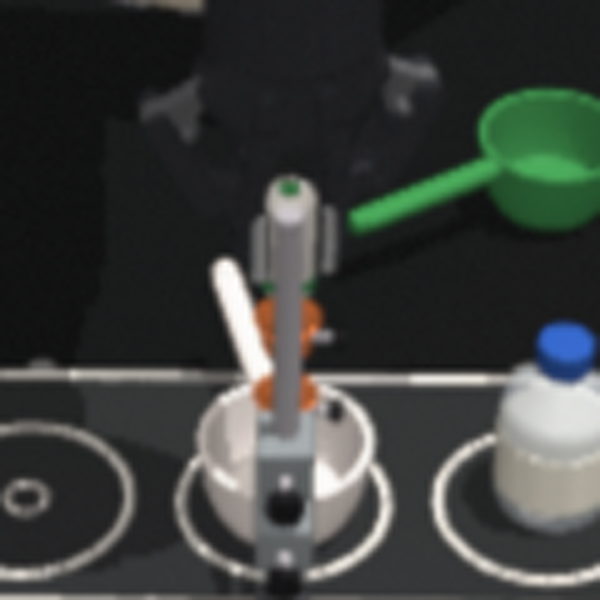

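View pics/topB.png

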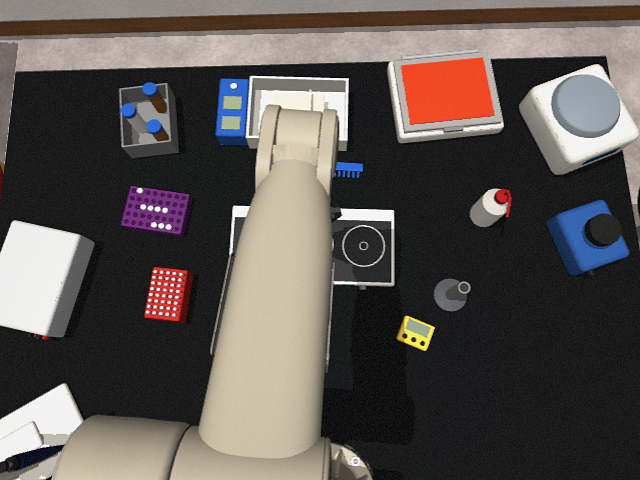

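```bash
python3 -c "
from workcell import env
print(env.hand_in());s=env.get_state();print(s['clock'],s['tcp_pos'],s['wrist_force'])"
```

```text
the job is handed in; nothing more can be done
None
the job is handed in; nothing more can be done
```

The pH setup is done and handed in at about 23 s, with the electrode still held upright in both guide rings for you to tighten the screws.

- **Dish:** I slid it by its handle from the right-hand place onto the middle ring mark. The top camera put it within about 1 mm of the mark's centre. The scene camera read about 2 mm further back, so the two disagree by that much.
- **Electrode:** I lifted it from the storage tube and lowered it in small steps through the upper and then the lower ring.
- **Tip height:** The tip should be about 15 mm above the dish floor. I worked this out from the arm's height and the grip; no camera can see the tip there. The green dot on the head sat about 0.7 px lower than expected in the scene camera, so the tip could be up to about 2 mm lower, still within 1 to 2 cm.
- **Touching nothing:** Averaged wrist force showed no sideways push (about 0.1 N) and about 1.2 N down, close to the electrode's own weight. The arm's tilt was 0.01°.
- **Everything else:** The last pictures showed no change in the timer, tip box, tube rack, wash bottle, bottle, gel comb or green look-alike. I compared these by eye, not by measurement.

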